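Unclip the chip cover of the peg shaper and reset it

ROBOT

A 6-joint arm with a two-finger parallel gripper is mounted at the origin on the work surface. World frame = base frame: x ahead of the robot, y to its left, z up, the work surface at z = 0. Lengths are in mm, angles in rad, forces in N, time in s.
With the tool pointing down it reaches from about 300 to 775 mm from the base axis. Payload 14.6 kg.
Tool frame: the origin (TCP) lies on the centre line of the jaws, within the pads' length; the fingertips stand 8 mm ahead of it and the grasp point (between the pads) lies 11 mm behind it; z points along the fingers, y is the line along which they close (so a half turn about z gives the same grasp; the last joint's range is limited). The gripper opens to 94 mm and grips with 3 to 60 N. Pads are 16 mm wide; open, the fingers measure 119 mm over their backs; the gripper's body (75 mm by 177 mm) begins 78 mm behind the grasp point.
Start: joints at [-1.216, 0.3, 1.521, -0, 1.321, -0.067], TCP at [225.164, -501.787, 213.446] pointing down, gripper open.
Joint ranges: [-3.03, 3.03], [-0.79, 2.21], [0.23, 2.52], [-1.04, 4.18], [0, 3.07], [-2.55, 2.55]. Speed limits (rad/s): [2.22, 2.22, 2.57, 3.14, 3.14, 3.14].

INTERFACE

Orientations are given as [roll, pitch, yaw] about the fixed x, y, z axes, in that order (R = Rz(yaw) Ry(pitch) Rx(roll)).
In Python, from cell import manip gives the robot as it stands.
- The arm moves only by the tool jog_arm, never from a script. Its argument "rows" is one flat list of numbers, 7 for each row, row after row: the shift along the world's x, y, z in cm, then the turn, a rotation vector about the world's x, y, z in rad, then the closure, from 0 (fully open) to 1 (shut). In form: [dx, dy, dz, rx, ry, rz, fingers, dx, dy, dz, rx, ry, rz, fingers, ...]. A call has 1 to 20 rows; each row shifts and turns the commanded pose from where the row before left it; what a row does not reach is not made up. A row lasts 1/12 s, in which the tool goes at most 41.7 mm and 7.16 degrees, less where a joint would pass 70% of its speed; a pose out of reach is approached as far as the arm can. A call with a gripper value outside its range is refused whole. The fingers move at their own pace and stop on an object; "newtons" is the grip in N (left out, the last holds). Time passes only in rows, so rows that do not move let the fingers close. It gives the time, the measured TCP pose, the force, the opening and the grip force at its end, in the units of the state.
- manip.read_state(): the state, without advancing time (a new reading comes with each control period).
- manip.camera(name): name is "scene" or "top" or "wrist"; returns (picture, depth): 384x512x3 uint8, blue, green, red; 384x512 float32, mm along the optical axis (not along the pixel's ray), 0 where there is no reading.
- manip.camera_model(name): a dict with "K" (3x3 intrinsics, pixels), "k1" (the pictures are not rectified: a ray, as slopes to the right and down, at radius r is drawn at 1 + k1 r^2 times it, then the intrinsics apply), "R" (3x3) and "t" (3): a world point X has camera coordinates R X + t. Camera axes: x right, y down, z forward; pixel columns grow to the right and rows downward; lengths in mm; the calibration is good to about 2 mm. A picture is of the moment at which its call begins: read the wrist's pose just before it. camera_model takes no time and is no camera call; for the wrist camera it gives the pose at the moment of the call.
- manip.sign_off(): hands the job in; it is judged then, once.
The state is a dict: "clock": time; "joints": joint angles; "qd": joint speeds; "effort": joint torques, N m; "eef_pos": TCP position; "eef_rot": TCP orientation; "wrist_force": force on the tool from outside, world axes, zero at the start; "moment": the same for the moment, N m; "finger_gap": finger opening in mm; "finger_force": force on a finger pad.
Only numpy, scipy, OpenCV 4.12 (cv2) and the standard library are available. Lean on these libraries where they do the work, as an engineer would, in place of code of your own. Each camera call takes 0.05 s, during which the arm holds its last target. There are 200 camera calls.

TASK

The bench peg shaper has tripped. Press in the cover's snap tab and, keeping it pressed, lift the chip cover off; set it down, not dropped, right way up in the middle of the cork mat and let go, then push the reset button that the cover was hiding fully down and let it come back up. Leave the pegs, the file and the wax tin where they are.

Things in the scene. Friction and masses are not known exactly. Their poses are not given: they have to be found in the camera images.
- shaper: bench peg shaper, fixed: rosewood block 160 (x) x 110 (y) mm, aluminium deck on top at z = 50 mm; origin at the centre of its underside, z up. A boss 81 x 35.5 x 6 mm amid the deck locates the cover (1.25 mm play each side); on it stand the reset button (x = -20, y = 0) and a steel cutter (x = 7 to 33 mm, top 20 mm above the deck)
- cover: grey plastic chip cover, hollow box open below, 90 (x) x 44 (y) x 45 (z) mm, walls 3 mm, about 0.13 kg; origin at the centre of its underside, axes as the shaper's and origin on the deck while clipped on. The snap tab stands outside its +y wall at mid-length; the -y wall (y = -22 mm) is plain
- keeper (a point): top centre of the steel keeper fixed on the +y side of the shaper's deck, which hooks over the catch of the snap tab: 40 mm long in x (x = -20 to 20), y = 34.5 to 46 mm in the shaper's frame, top 14 mm above the deck. Gripping fingertips must stay above it
- cover_grip (a point): point to grip, at x = 0, y = 2.5, z = 34 mm in the cover's frame: fingers closing along y, one on the tab and one on the -y wall, 55 mm wide with the tab at rest, 47.5 mm with it fully in. Squeezed here with 30 N the tab stays in and the cover lifts straight up
- tab (a joint): the cover's spring tab: 0 m at rest, grows to 0.0075 m as it is pressed inwards (towards -y of the cover). It needs about 2 N to start and 8.6 N fully in, and springs back. Above 0.006 m the catch is surely clear of the keeper; below about 0.0045 m the cover is held down
- tab_face (a point): centre of the tab's outer pressing face, ribbed, 30 mm wide in x; at rest at x = 0, y = 33, z = 34 mm in the cover's frame; moves with the tab. The tab's face spans z = 2 to 45 mm, and a flat bend 48 mm above the cover's underside joins it to the cover's top
- reset_top (a point): centre of the top of the round steel reset button, 18 mm across, in a 34 mm black housing 18 mm above the deck; hidden under the cover at first. The top stands 28 mm above the shaper's deck when up, and goes straight down
- reset (a joint): reset button: 0 m up, 0.006 m fully down; spring, 5 N fully down; comes back by itself
- mat: cork mat, fixed flat on the bench, 150 x 150 x 4 mm; origin at the centre of its underside, so its top is 4 mm higher
- peg0: a loose boxwood tuning peg lying flat, 66 mm long, shaft 8 mm thick, flat head 22 mm wide at its -x end; origin under its middle. A bystander
- peg1: a loose boxwood tuning peg lying flat, 66 mm long, shaft 8 mm thick, flat head 22 mm wide at its -x end; origin under its middle. A bystander
- peg2: a loose boxwood tuning peg lying flat, 66 mm long, shaft 8 mm thick, flat head 22 mm wide at its -x end; origin under its middle. A bystander
- file: half-round steel file lying along its x, handle to -x, 230 mm long, 20 mm high; origin under the joint of blade and handle. A bystander
- tin: round steel tin 62 mm across, 18 mm high, with a beeswax puck in it; origin at the centre of its underside. A bystander, standing between the shaper and the mat
Things that resemble listed ones, but are neither listed nor needed, are in the scene too. Several things look just like the mat: the one meant starts farthest from the robot's base. Several things have the shape of the cover; the one meant has the colours described above.

How it is judged (in metres and radians):
On the way, in this order (a step that is already met when the one before it is completed fails the run):
1. the snap tab is pressed in while the cover still sits on the shaper (value of joint tab above 0.0045 m and z of cover in the frame of shaper below 0.054 m), for 0.05 s.
2. the cover is lifted clear of the shaper (z of cover in the frame of shaper above 0.085 m), for 0.1 s.
3. the cover stands right way up in the middle of the mat, let go (horizontal distance between cover and mat below 0.035 m and z of cover in the frame of mat below 0.008 m and angle between cover's own z axis and vertical below 0.1 rad and contact force between the fingers and cover below 0.1 N and linear speed of cover below 0.02 m/s), for 0.3 s.
4. the reset button is pushed fully down (value of joint reset above 0.0052 m), for 0.05 s.
5. the reset button is back up (value of joint reset below 0.001 m), for 0.2 s.
At the end, for the whole second after the job is handed in: the cover stands right way up (within 0.1 rad) and at rest on the cork mat, its centre within 35 mm of the mat's centre, released; the reset button has been fully down (more than 5.2 mm) and is back up (within 1 mm) (all of step 3 and value of joint reset below 0.001 m); the robot touches nothing.
It fails at once if a peg, the file or the wax tin is moved by more than 20 mm (distance of any of peg0, peg1, peg2, file, tin from where it was at the start of the episode above 0.02 m).
It fails at once if the reset button is pushed fully down before the cover is on the mat (value of joint reset above 0.0052 m and horizontal distance between cover and mat above 0.05 m).
It fails at once if the cover is dropped (moves faster than 0.5 m/s while no finger touches it) (linear speed of cover above 0.5 m/s and contact force between the fingers and cover below 0.05 N).
It also fails if it takes over 56 s, if anything falls off the work surface, if the arm or the gripper's body presses on something with over 40 N, if the wrist force passes 120 N, or if a joint passes its speed limit or range.

## Working session

There is one attempt and no reset: what is moved stays moved. The work goes in short steps, Python scripts to look and compute and a tool call to move; the robot and the scene stay as the last step left them, time stands still between calls to the robot, and variables do not carry over. Pictures are saved under pics/ and viewed, at most 10 in all, crops included, and the job is handed in when it is done.

Besides the shell and the picture viewer there is one more tool, called after "Request:" by a JSON object that holds its "fn" and its "kwargs", one argument or row to a line. jog_arm: Moves the arm, as the interface text tells. Its arguments: {"type":"object","properties":{"rows":{"type":"array"},"newtons":{"type":"number"}},"required":["rows"]}

```bash
mkdir -p pics; cat > h.py <<'E'
import numpy as np, cv2
from cell import manip
def grab(n):
    m=manip.camera_model(n); p,d=manip.camera(n); return p,d,m
def cloud(d,m):
    K=np.array(m["K"]);h,w=d.shape
    u,v=np.meshgrid(np.arange(w),np.arange(h))
    q=cv2.undistortPoints(np.stack([u,v],-1).reshape(-1,1,2).astype(np.float64),K,np.array([m["k1"],0,0,0.]))[:,0]
    z=d.reshape(-1).astype(float)
    X=np.c_[q*z[:,None],z]
    W=(X-np.array(m["t"]))@np.array(m["R"])
    W[z==0]=np.nan
    return W.reshape(h,w,3)
E
python3 - <<'E'
from h import *
for n in("top","scene"):
    p,d,m=grab(n); W=cloud(d,m); np.savez(n,p=p,d=d,W=W)
    cv2.imwrite(f"pics/{n}0.png",cv2.resize(p,(800,600)))
    print(n,np.round(-np.array(m["R"]).T@np.array(m["t"])),np.round(m["R"],2).tolist())
print(manip.read_state())
E
```

```text
top [ 315.    8. 1183.] [[-0.02, -1.0, 0.0], [-0.98, 0.02, -0.19], [0.19, -0.0, -0.98]]
scene [1090.  273.  767.] [[-0.41, 0.91, -0.01], [0.68, 0.3, -0.67], [-0.61, -0.28, -0.74]]
{'clock': 0.1, 'joints': array([-1.21556081e+00,  3.00433713e-01,  1.52152715e+00, -4.42891052e-06,
        1.32069699e+00, -6.65851904e-02]), 'qd': array([ 0.00053422, -0.00064684, -0.00257711, -0.00039973,  0.00040467,
        0.00216023]), 'effort': array([ 1.46300295e-04, -5.32647407e+01, -3.53288949e+01,  7.08285207e-02,
        2.34139472e-02, -9.25436461e-05]), 'eef_pos': array([ 225.10556   , -501.57136477,  212.92964751]), 'eef_rot': array([-3.14052953e+00, -6.65933801e-05,  4.21821769e-01]), 'wrist_force': array([-6.55019602e-04,  9.18129519e-01, -3.34662161e-01]), 'moment': array([-0.00367751,  0.06120956, -0.01029793]), 'finger_force': 0.0, 'finger_gap': 94.02888275622739}
```

View pics/top0.png

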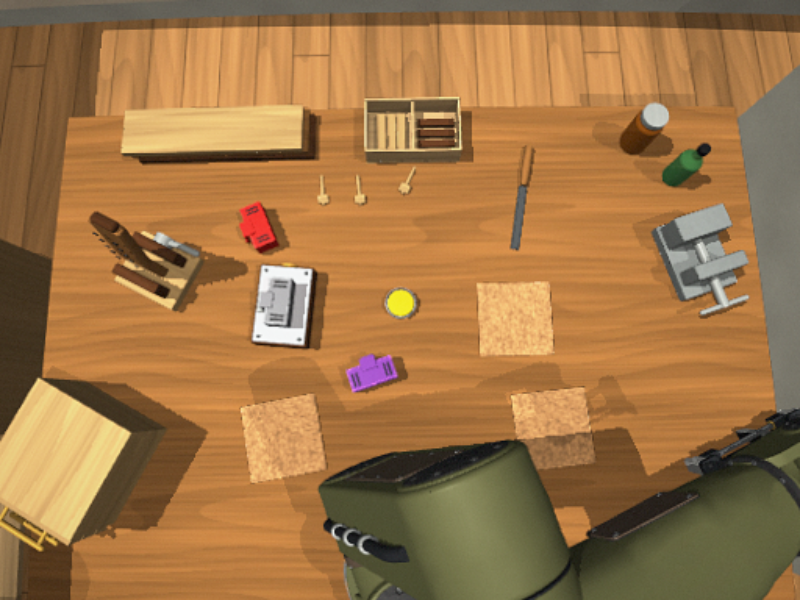

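View pics/scene0.png

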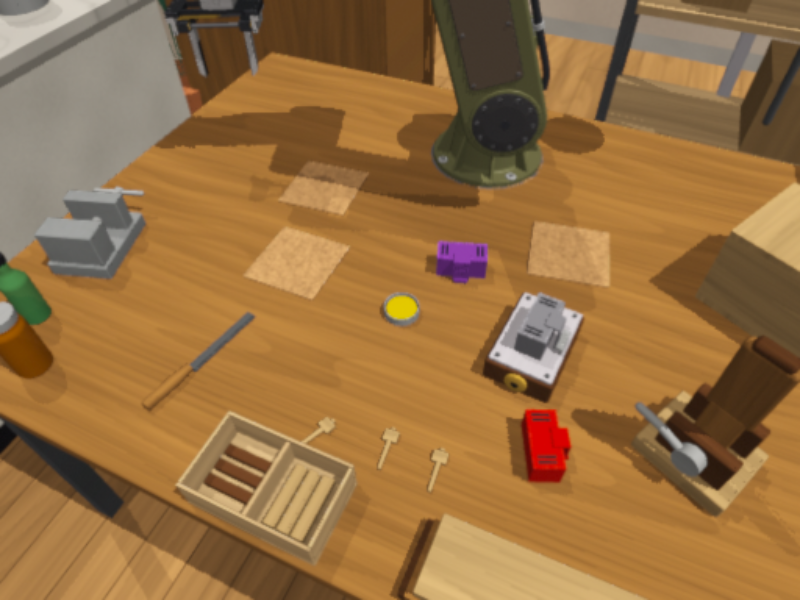

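Covers (top view, 800×600): grey at (280,302) on the shaper, red at (258,227) and purple at (372,372). The grey one fits the description. Mats: (514,318), (284,437) and (553,427). I'll measure their distances from the base next.

```bash
python3 - <<'E'
from h import *
D=np.load("top.npz");W=D["W"];p=D["p"];S=np.load("scene.npz");Ws=S["W"]
def rect(pts,n):
    (c,s,a)=cv2.minAreaRect(pts[:,:2].astype(np.float32)); print(n,np.round(c,1),np.round(s,1),round(a,2),"z",np.round(np.median(pts[:,2]),1),len(pts))
s=.64
def box(u0,u1,v0,v1):
    M=np.zeros(W.shape[:2],bool);M[int(v0*s):int(v1*s),int(u0*s):int(u1*s)]=1;return M
B=box(240,330,255,360)
for lo,hi,n in((46,54,"deck"),(90,97,"covtop"),(97,102,"tabbend")):
    rect(W[B&(W[...,2]>lo)&(W[...,2]<hi)],n)
B2=np.zeros(W.shape[:2],bool);B2[int(285*s):int(400*s),int(480*s):int(590*s)]=1
for lo,hi,n in((46,54,"deck s"),(90,97,"covtop s"),(97,102,"tab s")):
    rect(Ws[B2&(Ws[...,2]>lo)&(Ws[...,2]<hi)],n)
for n,b in(("mA",box(465,565,270,370)),("mB",box(230,340,385,490)),("mC",box(500,605,380,480))):
    M=b&(W[...,2]>2.2)&(W[...,2]<6); M=cv2.morphologyEx(M.astype(np.uint8),cv2.MORPH_OPEN,np.ones((3,3)))>0
    rect(W[M],n); print(np.hypot(*W[M][:,:2].mean(0)))
b=box(380,420,285,322);rect(W[b&(W[...,2]>10)],"tin")
for n,b in(("red",box(235,285,195,260)),("pur",box(340,405,345,400))):rect(W[b&(W[...,2]>35)],n)
a=p[int(250*s):int(370*s),int(235*s):int(335*s)]
c=S["p"][int(280*s):int(405*s),int(475*s):int(595*s)]
m=p[int(265*s):int(375*s),int(465*s):int(570*s)]
f=lambda x:cv2.resize(x,(266,300),interpolation=2)
cv2.imwrite("pics/crop.png",np.hstack([f(a),f(c),f(m)]))
E
```

```text
deck [508.4 242. ] [105.9 161. ] 84.2 z 50.2 932
covtop [508.9 248.3] [52.9 90.5] 84.48 z 95.1 322
tabbend [507.7 248.3] [52.2 89.6] 86.34 z 98.5 148
deck s [506.9 244. ] [106.3 155.4] 83.38 z 50.0 1163
covtop s [507.1 249.9] [56.5 92.9] 83.55 z 95.1 529
tab s [509.8 249.2] [54.9 85.9] 81.17 z 98.0 112
mA [ 463.3 -230. ] [121.5 156.6] 20.97 z 4.3 129
521.8147056752166
mB [251.6 244.1] [134.  132.5] 12.58 z 4.1 189
350.75037121547524
mC [ 258.8 -290.4] [147.5  81.6] 51.55 z 4.3 109
378.5001010038773
tin [513.5  12.4] [59.9 59.2] 88.25 z 15.0 263
red [669.3 304.1] [94.1 56.9] 23.0 z 45.2 439
pur [376.7  71.8] [55.4 89.7] 18.25 z 45.9 485
```

View pics/crop.png

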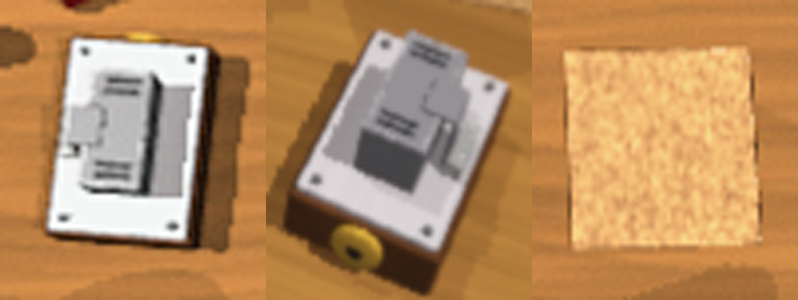

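The enlarged crop confirms the grey cover: it is clipped on the shaper with its tab towards +y and sits at about (508, 243) with yaw of about -0.10. Mat A, at (463, -230), is 522 mm from the base against 351 and 379 for the others, so it is the farthest. I'll move over now.

Request:
{"fn": "jog_arm", "kwargs": {
  "rows": [1.2, 3.2, 0, 0, 0, -0.026, 0, 1.2, 3.2, 0, 0, 0, -0.026, 0, 1.2, 3.2, 0, 0, 0, -0.026, 0, 1.2, 3.2, 0, 0, 0, -0.026, 0, 1.2, 3.2, 0, 0, 0, -0.026, 0, 1.2, 3.2, 0, 0, 0, -0.026, 0, 1.2, 3.2, 0, 0, 0, -0.026, 0, 1.2, 3.2, 0, 0, 0, -0.026, 0, 1.2, 3.2, 0, 0, 0, -0.026, 0, 1.2, 3.2, 0, 0, 0, -0.026, 0, 1.2, 3.2, 0, 0, 0, -0.026, 0, 1.2, 3.2, 0, 0, 0, -0.026, 0, 1.2, 3.2, 0, 0, 0, -0.026, 0, 1.2, 3.2, 0, 0, 0, -0.026, 0, 1.2, 3.2, 0, 0, 0, -0.026, 0, 1.2, 3.2, 0, 0, 0, -0.026, 0, 1.2, 3.2, 0, 0, 0, -0.026, 0, 1.2, 3.2, 0, 0, 0, -0.026, 0, 1.2, 3.2, 0, 0, 0, -0.026, 0, 1.2, 3.2, 0, 0, 0, -0.026, 0],
  "newtons": 30
}}

```text
clock: 1.77
eef_pos: [465.3, 140.0, 213.2]
eef_rot: [3.141, 0.0, -0.099]
wrist_force: [0.4, -0.9, 0.4]
finger_gap: 93.7
finger_force: 0.0
```

Request:
{"fn": "jog_arm", "kwargs": {
  "rows": [1.1, 2.65, 0, 0, 0, -0.001, 0, 1.1, 2.65, 0, 0, 0, -0.001, 0, 1.05, 2.65, 0, 0, 0, -0.001, 0, 1.05, 2.65, 0, 0, 0, -0.001, 0, 0, 0, 0, 0, 0, 0, 0, 0, 0, 0, 0, 0, 0, 0]
}}

```text
clock: 2.27
eef_pos: [508.0, 245.0, 212.5]
eef_rot: [3.141, 0.001, -0.101]
wrist_force: [-0.5, -0.0, -0.4]
finger_gap: 94.2
finger_force: 0.0
```

```bash
python3 - <<'E'
from h import *
st=manip.read_state();print(st["eef_pos"],st["eef_rot"])
p,d,m=grab("wrist");W=cloud(d,m);np.savez("wrist1",p=p,W=W)
cv2.imwrite("pics/w1.png",p)
pts=W.reshape(-1,3);ok=np.isfinite(pts[:,2])&(np.hypot(pts[:,0]-508,pts[:,1]-244)<110);pts=pts[ok]
for lo,hi,n in((47,53,"deck"),(92,97,"covtop"),(97,101,"bend"),(61,67,"keeper")):
    q=pts[(pts[:,2]>lo)&(pts[:,2]<hi)]
    if len(q)>5:
        c,s,a=cv2.minAreaRect(q[:,:2].astype(np.float32));print(n,np.round(c,1),np.round(s,1),round(a,2),np.median(q[:,2]),len(q))
q=pts[(pts[:,2]>92)&(pts[:,2]<101)][:,:2]
for yaw in(-.09,-.1,-.11,-.12):
    e=np.array([np.cos(yaw),np.sin(yaw)]);f=np.array([-e[1],e[0]])
    a=(q-[507.6,243.3])@e;b=(q-[507.6,243.3])@f
    print(yaw,np.percentile(a,[.5,99.5]),np.percentile(b,[.5,99.5]),"no tab:",np.percentile(b[abs(a)>22],[1,99]))
D=np.load("top.npz");W=D["W"];P=D["p"];mt=manip.camera_model("top")
K=np.array(mt["K"]);R=np.array(mt["R"]);t=np.array(mt["t"])
c=cv2.undistortPoints((np.array([[478,283.3],[549,282.2],[555,354],[481.6,355.6]])*.64).reshape(-1,1,2),K,np.array([mt["k1"],0,0,0.]))[:,0]
r=np.c_[c,np.ones(4)]@R;o=-R.T@t
X=o+r*((4-o[2])/r[:,2])[:,None];print(np.round(X,1),X.mean(0))
E
```

```text
[507.95168415 244.9978896  212.53920995] [ 3.14086053e+00  1.33782814e-03 -1.00553607e-01]
deck [507.8 243.8] [100.3 151.7] 84.7 50.26254439624161 7884
covtop [507.3 249.7] [56.  91.1] 84.57 95.27943858555287 4330
bend [511.1 250.7] [51.7 83.2] 85.41 98.26425155676584 885
keeper [530.7 263.4] [32.4 93.9] 41.53 64.32964898414495 457
-0.09 [-45.20215552  44.47083   ] [-21.43124708  32.84976128] no tab: [-21.39240666  21.92754543]
-0.1 [-45.25636611  44.49888478] [-21.33953185  32.84290259] no tab: [-21.13005983  22.01505107]
-0.11 [-45.27768208  44.46837259] [-21.36519832  32.71580642] no tab: [-21.14047812  22.40456788]
-0.12 [-45.33033463  44.46107737] [-21.60763922  32.72647923] no tab: [-21.28580056  22.79558588]
[[ 550.4 -149.7    4. ]
 [ 550.1 -296.5    4. ]
 [ 402.5 -299.3    4. ]
 [ 402.4 -150.9    4. ]] [ 476.36048267 -224.08117866    4.        ]
```

View pics/w1.png

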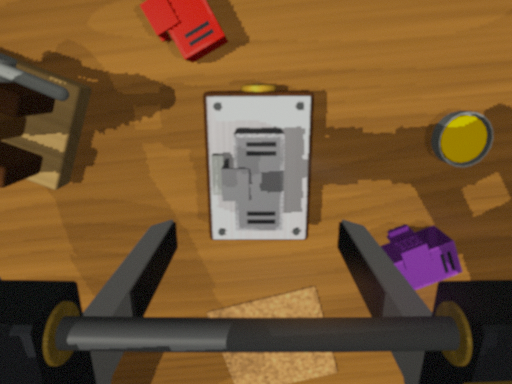

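The wrist view shows the grey cover at pixel (259,178) between the open fingers with its tab on the left. The cover centre is about (507.4, 243.7), its yaw about -0.097 and its size is consistent with the description. The mat centre from its corners is (476, -224). Next I'll descend to TCP z of about 75.5, which keeps the tips above the keeper.

Request:
{"fn": "jog_arm", "kwargs": {
  "rows": [0, 0.06, -1.8, 0, 0, 0, 0, 0, 0, -1.8, 0, 0, 0, 0, 0, 0, -1.8, 0, 0, 0, 0, 0, 0, -1.8, 0, 0, 0, 0, 0, 0, -1.8, 0, 0, 0, 0, 0, 0, -1.8, 0, 0, 0, 0, 0, 0, -1.8, 0, 0, 0, 0, 0, 0, -0.6, 0, 0, 0, 0, 0, 0, -0.4, 0, 0, 0, 0, 0, 0, 0, 0, 0, 0, 0, 0, 0, 0, 0, 0, 0, 0]
}}

```text
clock: 3.23
eef_pos: [508.5, 244.7, 78.4]
eef_rot: [-3.141, -0.001, -0.102]
wrist_force: [-1.2, 0.5, 1.1]
finger_gap: 93.9
finger_force: 0.0
```

Request:
{"fn": "jog_arm", "kwargs": {
  "rows": [0, 0, 0, 0, 0, 0, 0.36, 0, 0, 0, 0, 0, 0, 0.36, 0, 0, 0, 0, 0, 0, 0.36, 0, 0, 0, 0, 0, 0, 0.36, 0, 0, 0, 0, 0, 0, 0.36, 0, 0, 0, 0, 0, 0, 0.36]
}}

```text
clock: 3.73
eef_pos: [508.2, 245.0, 77.6]
eef_rot: [-3.141, -0.0, -0.102]
wrist_force: [-0.6, 1.6, 0.7]
finger_gap: 60.9
finger_force: 0.7
```

Request:
{"fn": "jog_arm", "kwargs": {
  "rows": [-0.05, 0.1, -0.2, 0, 0, 0, 0.36, 0, 0, 0, 0, 0, 0, 0.36, 0, 0, 0, 0, 0, 0, 0.4, 0, 0, 0, 0, 0, 0, 0.42, 0, 0, 0, 0, 0, 0, 0.44, 0, 0, 0, 0, 0, 0, 0.44, 0, 0, 0, 0, 0, 0, 0.44]
}}

```text
clock: 4.32
eef_pos: [507.5, 246.0, 75.4]
eef_rot: [-3.141, 0.0, -0.102]
wrist_force: [-0.6, 3.6, -2.3]
finger_gap: 52.8
finger_force: 2.2
```

Request:
{"fn": "jog_arm", "kwargs": {
  "rows": [0, 0, 0, 0, 0, 0, 0.6, 0, 0, 0, 0, 0, 0, 0.6, 0, 0, 0, 0, 0, 0, 0.6, 0, 0, 0, 0, 0, 0, 0.6, 0, 0, 0, 0, 0, 0, 0.6, 0, 0, 0, 0, 0, 0, 0.6],
  "newtons": 30
}}

```text
clock: 4.82
eef_pos: [507.8, 245.6, 75.5]
eef_rot: [3.141, -0.0, -0.102]
wrist_force: [0.3, -0.9, 1.4]
finger_gap: 46.9
finger_force: 30.0
```

Gripped: the gap is 46.9, so the tab is fully in, and side force is near zero. Now I'll lift slowly.

Request:
{"fn": "jog_arm", "kwargs": {
  "rows": [0, 0, 0.3, 0, 0, 0, 0.6, 0, 0, 0.5, 0, 0, 0, 0.6, 0, 0, 0.8, 0, 0, 0, 0.6, 0, 0, 1.2, 0, 0, 0, 0.6, 0, 0, 1.2, 0, 0, 0, 0.6, 0, 0, 1.2, 0, 0, 0, 0.6, 0, 0, 1.2, 0, 0, 0, 0.6, 0, 0, 1.2, 0, 0, 0, 0.6, 0, 0, 1.2, 0, 0, 0, 0.6, 0, 0, 1.2, 0, 0, 0, 0.6, 0, 0, 0, 0, 0, 0, 0.6, 0, 0, 0, 0, 0, 0, 0.6]
}}

```text
clock: 5.82
eef_pos: [507.8, 245.9, 176.0]
eef_rot: [-3.141, -0.001, -0.102]
wrist_force: [0.1, -0.0, -2.1]
finger_gap: 46.8
finger_force: 30.0
```

```bash
python3 - <<'E'
from h import *
p,d,m=grab("scene");cv2.imwrite("pics/s2.png",p[80:330,180:480])
E
```

```text
(no output)
```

View pics/s2.png

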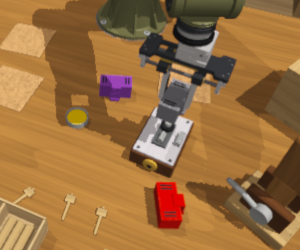

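The cover is in the jaws at crop pixel (175,95), clear of the shaper, with the button exposed at (168,127). I'll carry it to the mat.

Request:
{"fn": "jog_arm", "kwargs": {
  "rows": [-0.1, -1, 0, 0, 0, 0, 0.6, -0.2, -2, 0, 0, 0, 0, 0.6, -0.2, -2.8, 0, 0, 0, 0, 0.6, -0.2, -2.8, 0, 0, 0, 0, 0.6, -0.2, -2.8, 0, 0, 0, 0, 0.6, -0.2, -2.8, 0, 0, 0, 0, 0.6, -0.2, -2.8, 0, 0, 0, 0, 0.6, -0.2, -2.8, 0, 0, 0, 0, 0.6, -0.2, -2.8, 0, 0, 0, 0, 0.6, -0.2, -2.8, 0, 0, 0, 0, 0.6, -0.2, -2.8, 0, 0, 0, 0, 0.6, -0.2, -2.8, 0, 0, 0, 0, 0.6, -0.2, -2.8, 0, 0, 0, 0, 0.6, -0.2, -2.8, 0, 0, 0, 0, 0.6, -0.2, -2.8, 0, 0, 0, 0, 0.6, -0.2, -2.8, 0, 0, 0, 0, 0.6, -0.1, -2.5, 0, 0, 0, 0, 0.6, 0, -1.4, 0, 0, 0, 0, 0.6, 0, -0.7, 0, 0, 0, 0, 0.6, 0, 0, 0, 0, 0, 0, 0.6]
}}

```text
clock: 7.53
eef_pos: [475.3, -222.9, 175.0]
eef_rot: [-3.141, 0.001, -0.104]
wrist_force: [0.5, 0.2, -2.5]
finger_gap: 46.6
finger_force: 30.0
```

```bash
python3 - <<'E'
from h import *
st=manip.read_state();print(st["eef_pos"])
p,d,m=grab("top");W=cloud(d,m);cv2.imwrite("pics/t3.png",p)
w,dw,mw=grab("wrist");cv2.imwrite("pics/w3.png",np.hstack([cv2.resize(p,(400,300)),cv2.resize(w,(400,300))]))
E
```

```text
[ 475.29838812 -222.88179849  174.9558833 ]
```

View pics/w3.png

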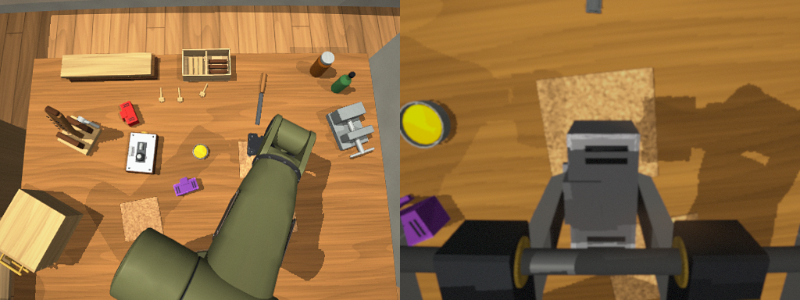

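The cover hangs above the mat, at (600,190) in the right half of the picture, and the tin is undisturbed. I'll lower it now; contact is expected at TCP z of about 29.5.

Request:
{"fn": "jog_arm", "kwargs": {
  "rows": [0, 0, -0.8, 0, 0, 0, 0.6, 0, 0, -1.5, 0, 0, 0, 0.6, 0, 0, -1.8, 0, 0, 0, 0.6, 0, 0, -1.8, 0, 0, 0, 0.6, 0, 0, -1.8, 0, 0, 0, 0.6, 0, 0, -1.8, 0, 0, 0, 0.6, 0, 0, -1.8, 0, 0, 0, 0.6, 0, 0, -1.4, 0, 0, 0, 0.6, 0, 0, -0.8, 0, 0, 0, 0.6, 0, 0, -0.4, 0, 0, 0, 0.6, 0, 0, 0, 0, 0, 0, 0.6, 0, 0, 0, 0, 0, 0, 0.6, 0, 0, 0, 0, 0, 0, 0.6]
}}

```text
clock: 8.72
eef_pos: [476.1, -222.3, 37.3]
eef_rot: [3.141, -0.001, -0.102]
wrist_force: [-0.7, -0.5, -1.7]
finger_gap: 46.8
finger_force: 30.0
```

Request:
{"fn": "jog_arm", "kwargs": {
  "rows": [0, 0, -0.15, 0, 0, 0, 0.6, 0, 0, -0.15, 0, 0, 0, 0.6, 0, 0, -0.1, 0, 0, 0, 0.6, 0, 0, 0, 0, 0, 0, 0.6, 0, 0, 0, 0, 0, 0, 0.6]
}}

```text
clock: 9.13
eef_pos: [475.7, -222.2, 32.5]
eef_rot: [-3.142, 0.0, -0.102]
wrist_force: [0.5, 0.1, -1.4]
finger_gap: 46.5
finger_force: 30.0
```

Request:
{"fn": "jog_arm", "kwargs": {
  "rows": [0, 0, -0.15, 0, 0, 0, 0.6, 0, 0, 0, 0, 0, 0, 0.6, 0, 0, 0, 0, 0, 0, 0.6]
}}

```text
clock: 9.38
eef_pos: [475.6, -222.2, 30.9]
eef_rot: [-3.142, 0.0, -0.102]
wrist_force: [-0.7, 0.7, -1.2]
finger_gap: 46.3
finger_force: 30.0
```

Request:
{"fn": "jog_arm", "kwargs": {
  "rows": [0, 0, -0.1, 0, 0, 0, 0.6, 0, 0, 0, 0, 0, 0, 0.6, 0, 0, 0, 0, 0, 0, 0.6]
}}

```text
clock: 9.63
eef_pos: [475.6, -222.2, 29.9]
eef_rot: [-3.142, 0.0, -0.102]
wrist_force: [0.4, -0.1, -1.5]
finger_gap: 46.3
finger_force: 30.0
```

Request:
{"fn": "jog_arm", "kwargs": {
  "rows": [0, 0, -0.08, 0, 0, 0, 0.6, 0, 0, 0, 0, 0, 0, 0.6, 0, 0, 0, 0, 0, 0, 0.6]
}}

```text
clock: 9.88
eef_pos: [475.8, -222.3, 29.5]
eef_rot: [3.141, -0.0, -0.102]
wrist_force: [-1.8, 1.2, 4.7]
finger_gap: 47.0
finger_force: 30.0
```

Request:
{"fn": "jog_arm", "kwargs": {
  "rows": [0, 0, -0.05, 0, 0, 0, 0.6, 0, 0, 0, 0, 0, 0, 0.6, 0, 0, 0, 0, 0, 0, 0.6]
}}

```text
clock: 10.13
eef_pos: [475.8, -222.3, 29.3]
eef_rot: [3.141, -0.0, -0.102]
wrist_force: [-4.2, 0.9, 11.5]
finger_gap: 46.4
finger_force: 30.0
```

Contact at the expected height. Releasing.

Request:
{"fn": "jog_arm", "kwargs": {
  "rows": [0, 0, 0.05, 0, 0, 0, 0.46, 0, 0, 0, 0, 0, 0, 0.43, 0, 0, 0, 0, 0, 0, 0.4, 0, 0, 0, 0, 0, 0, 0.3, 0, 0, 0, 0, 0, 0, 0.15, 0, 0, 0, 0, 0, 0, 0, 0, 0, 0, 0, 0, 0, 0, 0, 0, 0, 0, 0, 0, 0, 0, 0, 0, 0, 0, 0, 0]
}}

```text
clock: 10.88
eef_pos: [475.7, -222.2, 29.1]
eef_rot: [3.142, -0.0, -0.102]
wrist_force: [-0.4, 0.6, 0.1]
finger_gap: 92.3
finger_force: 0.0
```

Request:
{"fn": "jog_arm", "kwargs": {
  "rows": [0, 0, 0.4, 0, 0, 0, 0, 0, 0, 1, 0, 0, 0, 0, 0, 0, 1.6, 0, 0, 0, 0, 0, 0, 1.8, 0, 0, 0, 0, 0, 0, 1.8, 0, 0, 0, 0, 0, 0, 1.8, 0, 0, 0, 0, 0, 0, 1.8, 0, 0, 0, 0, 0, 0, 1.8, 0, 0, 0, 0, 0, 0, 1.8, 0, 0, 0, 0, 0, 0, 1.6, 0, 0, 0, 0, 0, 0, 0, 0, 0, 0, 0, 0, 0, 0, 0, 0, 0, 0]
}}

```text
clock: 11.88
eef_pos: [475.8, -222.3, 184.0]
eef_rot: [3.141, -0.002, -0.102]
wrist_force: [-0.3, -0.4, -0.5]
finger_gap: 93.9
finger_force: 0.0
```

```bash
python3 - <<'E'
from h import *
st=manip.read_state();print(st["eef_pos"],st["finger_gap"])
p,d,m=grab("wrist");W=cloud(d,m);cv2.imwrite("pics/w4.png",p)
q=W.reshape(-1,3);q=q[(np.hypot(q[:,0]-476,q[:,1]+224)<80)]
c=q[(q[:,2]>44)&(q[:,2]<56)];print(cv2.minAreaRect(c[:,:2].astype(np.float32)),np.percentile(c[:,2],[5,50,95]))
k=q[(q[:,2]>46)&(q[:,2]<50.3)];A=np.c_[k[:,:2],np.ones(len(k))];print("slope",np.linalg.lstsq(A,k[:,2],rcond=None)[0][:2])
E
```

```text
[ 475.80719961 -222.25380358  184.00981752] 93.87749149698784
((475.83416748046875, -221.6260986328125), (55.753173828125, 89.89152526855469), 84.10303497314453) [48.14407689 49.46979187 52.64047988]
slope [-0.00050733 -0.00135314]
```

View pics/w4.png

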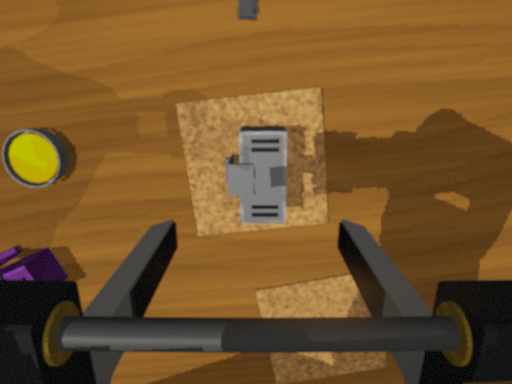

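The cover stands upright and released at image (263,175), near the mat centre at about (256,162). Its top is at z≈49 and level, as it should be. Now back to the button, expected at about (487.6, 245.3), with the fingers shut.

Request:
{"fn": "jog_arm", "kwargs": {
  "rows": [0, 1, 0, 0, 0, 0, 0, 0.1, 2, 0, 0, 0, 0, 0, 0.1, 2.8, 0, 0, 0, 0, 0, 0.1, 2.8, 0, 0, 0, 0, 0, 0.1, 2.8, 0, 0, 0, 0, 0, 0.1, 2.8, 0, 0, 0, 0, 0, 0.1, 2.8, 0, 0, 0, 0, 0, 0.1, 2.8, 0, 0, 0, 0, 0, 0.1, 2.8, 0, 0, 0, 0, 0, 0.1, 2.8, 0, 0, 0, 0, 0, 0.1, 2.8, 0, 0, 0, 0, 0, 0.1, 2.8, 0, 0, 0, 0, 0, 0.1, 2.8, 0, 0, 0, 0, 0, 0, 2.8, 0, 0, 0, 0, 0, 0, 2.8, 0, 0, 0, 0, 0, 0, 2.8, 0, 0, 0, 0, 0, 0, 2.5, 0, 0, 0, 0, 0, 0, 1.3, 0, 0, 0, 0, 0, 0, 0.75, 0, 0, 0, 0, 0, 0, 0, 0, 0, 0, 0, 0]
}}

```text
clock: 13.6
eef_pos: [487.2, 246.0, 182.5]
eef_rot: [3.141, 0.001, -0.101]
wrist_force: [-0.3, 0.1, 0.0]
finger_gap: 94.0
finger_force: 0.0
```

```bash
python3 - <<'E'
from h import *
st=manip.read_state();print(st["eef_pos"])
p,d,m=grab("wrist");W=cloud(d,m);cv2.imwrite("pics/w5.png",p[60:280,150:370].repeat(2,0).repeat(2,1))
q=W.reshape(-1,3);q=q[(np.hypot(q[:,0]-488,q[:,1]-245)<35)]
for lo,hi in((75,81),(66,70.5)):
    c=q[(q[:,2]>lo)&(q[:,2]<hi)];print(len(c));print(cv2.minAreaRect(c[:,:2].astype(np.float32)),np.median(c,0))
E
```

```text
[487.1877181 246.0314619 182.5242697]
312
((487.6961669921875, 245.7236328125), (16.763137817382812, 17.14612579345703), 8.236430168151855) [488.26051074 245.6476161   77.90483126]
816
((496.80523681640625, 244.86996459960938), (32.084228515625, 52.36012268066406), 85.00639343261719) [492.35800515 244.35234725  68.17600891]
```

View pics/w5.png

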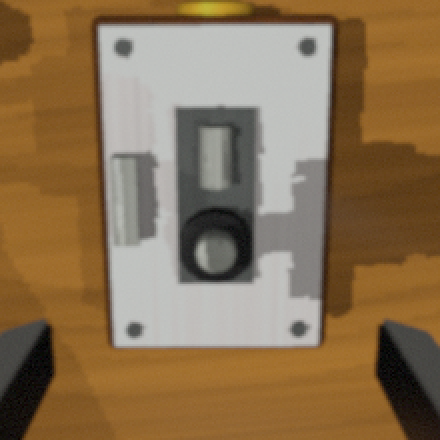

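The button shows at crop (217,248), bare, and measures (487.7, 245.7, 77.9) as expected. I'll shut the fingers and descend.

Request:
{"fn": "jog_arm", "kwargs": {
  "rows": [0, 0, -0.5, 0, 0, 0, 1, 0, 0, -1, 0, 0, 0, 1, 0, 0, -1, 0, 0, 0, 1, 0, 0, -1, 0, 0, 0, 1, 0, 0, -1, 0, 0, 0, 1, 0, 0, -1, 0, 0, 0, 1, 0, 0, -1, 0, 0, 0, 1, 0, 0, -1, 0, 0, 0, 1, 0, 0, -0.5, 0, 0, 0, 1, 0, 0, -0.4, 0, 0, 0, 1, 0, 0, 0, 0, 0, 0, 1, 0, 0, 0, 0, 0, 0, 1, 0, 0, 0, 0, 0, 0, 1, 0, 0, 0, 0, 0, 0, 1],
  "newtons": 10
}}

```text
clock: 14.82
eef_pos: [487.9, 245.4, 99.6]
eef_rot: [-3.141, -0.001, -0.102]
wrist_force: [0.1, -0.1, -0.3]
finger_gap: 3.9
finger_force: 0.0
```

Request:
{"fn": "jog_arm", "kwargs": {
  "rows": [0, 0, -0.5, 0, 0, 0, 1, 0, 0, -0.4, 0, 0, 0, 1, 0, 0, -0.3, 0, 0, 0, 1, 0, 0, -0.2, 0, 0, 0, 1, 0, 0, -0.2, 0, 0, 0, 1, 0, 0, 0, 0, 0, 0, 1, 0, 0, 0, 0, 0, 0, 1]
}}

```text
clock: 15.4
eef_pos: [487.6, 245.3, 83.2]
eef_rot: [3.141, 0.0, -0.102]
wrist_force: [-1.9, -1.8, 2.9]
finger_gap: 0.6
finger_force: 1.6
```

Request:
{"fn": "jog_arm", "kwargs": {
  "rows": [0, 0, -0.15, 0, 0, 0, 1, 0, 0, -0.1, 0, 0, 0, 1, 0, 0, -0.1, 0, 0, 0, 1, 0, 0, 0, 0, 0, 0, 1, 0, 0, 0, 0, 0, 0, 1]
}}

```text
clock: 15.82
eef_pos: [487.8, 245.3, 80.2]
eef_rot: [-3.141, -0.0, -0.102]
wrist_force: [-4.9, -3.4, 9.8]
finger_gap: 0.1
finger_force: 4.9
```

Request:
{"fn": "jog_arm", "kwargs": {
  "rows": [0, 0, -0.06, 0, 0, 0, 1, 0, 0, 0, 0, 0, 0, 1, 0, 0, 0, 0, 0, 0, 1]
}}

```text
clock: 16.07
eef_pos: [487.8, 245.4, 80.0]
eef_rot: [-3.141, -0.001, -0.102]
wrist_force: [-6.6, -3.0, 15.8]
finger_gap: 0.4
finger_force: 7.6
```

The force rises with almost no travel, so the button is at its stop. I'll retreat upwards.

Request:
{"fn": "jog_arm", "kwargs": {
  "rows": [0, 0, 0.3, 0, 0, 0, 1, 0, 0, 0.6, 0, 0, 0, 1, 0, 0, 1, 0, 0, 0, 1, 0, 0, 1.5, 0, 0, 0, 1, 0, 0, 1.5, 0, 0, 0, 1, 0, 0, 1.5, 0, 0, 0, 1, 0, 0, 1.5, 0, 0, 0, 1, 0, 0, 1.5, 0, 0, 0, 0.8, 0, 0, 0.8, 0, 0, 0, 0.6, 0, 0, 0, 0, 0, 0, 0.4, 0, 0, 0, 0, 0, 0, 0.4, 0, 0, 0, 0, 0, 0, 0.4, 0, 0, 0, 0, 0, 0, 0.4]
}}

```text
clock: 17.15
eef_pos: [487.3, 245.2, 180.1]
eef_rot: [3.141, 0.001, -0.102]
wrist_force: [0.4, 0.0, 0.5]
finger_gap: 37.2
finger_force: 0.0
```

```bash
python3 - <<'E'
from h import *
p,d,m=grab("wrist");W=cloud(d,m)
q=W.reshape(-1,3);q=q[(np.hypot(q[:,0]-488,q[:,1]-245)<8)&(q[:,2]>60)];print("button z",np.median(q[:,2]),len(q))
p,d,m=grab("top");cv2.imwrite("pics/t6.png",cv2.resize(p,(800,600)))
W=cloud(d,m);q=W.reshape(-1,3);c=q[(np.hypot(q[:,0]-476,q[:,1]+224)<70)&(q[:,2]>40)&(q[:,2]<60)];print(cv2.minAreaRect(c[:,:2].astype(np.float32)),np.median(c[:,2]))
E
```

```text
button z 77.95897613943424 290
((476.3064880371094, -222.10546875), (57.05870819091797, 90.57283020019531), 84.47065734863281) 50.07471977679795
```

View pics/t6.png

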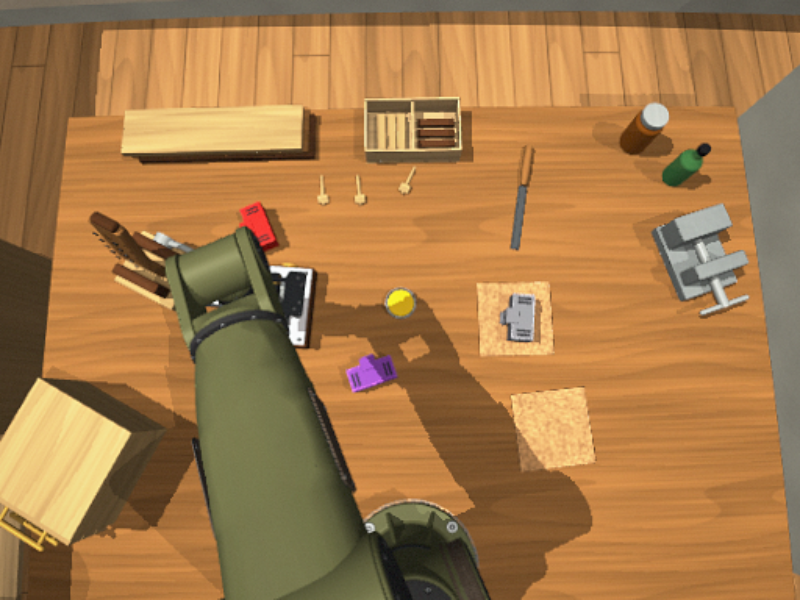

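The cover sits upright in the middle of the mat at (519,317). The button is back up at z = 78, and the pegs, file and tin have not moved. Handing in.

```bash
python3 -c "
from cell import manip
print(manip.sign_off())"
```

```text
the job is handed in; nothing more can be done
None
```

Job handed in, with no verdict returned: the cover stands upright and released near the middle of the far mat, the reset button was pushed to its stop and is back up, and the pegs, file and tin look unmoved.

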